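# Dry-fit two pipe stubs on their fit-up mandrels

### The arm

A 6-joint arm with a two-finger parallel gripper is mounted at the origin on the work surface. World frame = base frame: x ahead of the robot, y to its left, z up, the work surface at z = 0. Lengths are in mm, angles in rad, forces in N, time in s.
With the tool pointing down it reaches from about 350 to 775 mm from the base axis. Payload 7.3 kg.
Tool frame: the origin (TCP) lies at the very end of the fingers, on their centre line; the grasp point (between the pads) lies bot.grip_point_offset behind it (bot.grip_point_offset is the distance from the TCP to the grasp point, in mm); z points along the fingers, y is the line along which they close (so a half turn about z gives the same grasp; the last joint's range is limited). The gripper opens to 92 mm and grips with 3 to 60 N. Pads are 19 mm wide; open, the fingers measure 130 mm over their backs; the gripper's body (75 mm by 190 mm) begins 47 mm behind the grasp point.
Start: joints at [1.034, 0.342, 1.524, -0, 1.275, -0.146], TCP at [199.976, 485.445, 199.841] pointing down, gripper open.
Joint ranges: [-2.53, 2.53], [-0.77, 2.02], [0.04, 2.7], [-1, 4.14], [0.28, 2.66], [-3.11, 3.11]. Speed limits (rad/s): [2.57, 2.57, 3.14, 3.14, 3.14, 3.14].

### API

Orientations are given as [roll, pitch, yaw] about the fixed x, y, z axes, in that order (R = Rz(yaw) Ry(pitch) Rx(roll)).
In Python, from plant import bot gives the robot as it stands. The module is installed in compiled form; this text tells all that it offers.
- The arm moves only by the tool carry_out, never from a script. Its argument "plan" is a list of rows, each an object of numbers: "tx", "ty", "tz": the shift along the world's x, y, z in mm; "rx", "ry", "rz": the turn, a rotation vector about the world's x, y, z in rad. A call has 1 to 12 rows; each row shifts and turns the commanded pose from where the row before left it; what a row does not reach is not made up. A row lasts 1/10 s, in which the tool goes at most 50 mm and 8.59 degrees, less where a joint would pass 70% of its speed; a pose out of reach is approached as far as the arm can. A call with a gripper value outside its range is refused whole. "gripper" is the closure, from 0 (fully open) to 1 (shut), set as the call begins (left out, the last holds). The fingers move at their own pace and stop on an object; the grip force is fixed at half the most. Time passes only in rows, so rows that do not move let the fingers close. It gives the time, the measured TCP pose, the force, the opening and the grip force at its end, in the units of the state.
- bot.get_obs(): the state, without advancing time (a new reading comes with each control period).
- bot.capture(name): name is "side" or "top" or "wrist"; returns the picture (400x640x3 uint8, red, green, blue); there is no depth.
- bot.camera_model(name): a dict with "camera_matrix" (3x3 intrinsics, pixels), "R" (3x3) and "t" (3): a world point X has camera coordinates R X + t. Camera axes: x right, y down, z forward; pixel columns grow to the right and rows downward; lengths in mm; the calibration is good to about 2 mm. A picture is of the moment at which its call begins: read the wrist's pose just before it. camera_model takes no time and is no camera call; for the wrist camera it gives the pose at the moment of the call.
- bot.close_job(): hands the job in; it is judged then, once.
The state is a dict: "time": time; "joint_positions": joint angles; "dq": joint speeds; "tau": joint torques, N m; "tool_pos": TCP position; "tcp_rot": TCP orientation; "contact_force": force on the tool from outside, world axes, zero at the start; "moment": the same for the moment, N m; "grip_width": finger opening in mm; "finger_force": force on a finger pad.
Only numpy, scipy, OpenCV 4.12 (cv2) and the standard library are available. Lean on these libraries where they do the work, as an engineer would, in place of code of your own. Each camera call takes 0.05 s, during which the arm holds its last target. There are 200 camera calls.

### The job

Dry-fit the two pipe stubs for tack welding, threading the parts over the mandrels of the two fixtures. On the red fixture stack, from the bottom up, the round flange (hub upward), the grey pipe and the yellow cap, its skirt fitted over the pipe's end; on the blue fixture the green square foot (hub upward) and then the copper sleeve. Every part must sit fully down and upright on the one below, and the orange magnet and the paint can must be left where they stand.

Things in the scene. Friction and masses are not known exactly. Their poses are not given: they have to be found in the camera images.
- red_fixture: fixed fixture: round red base plate, 100 mm diameter and 10 mm thick, with an upright aluminium mandrel of 18 mm diameter at its centre; the mandrel's top is 75 mm above the table and its last 20 mm taper to a 7 mm tip. Origin at the centre of the plate's underside, on the table; z up.
- blue_fixture: fixed fixture, the same as the red one but with a blue base plate (100 mm diameter, 10 mm thick; 18 mm mandrel, top 75 mm above the table, last 20 mm tapering to 7 mm). Origin at the centre of the plate's underside; z up.
- round_flange: loose bright steel flange lying hub up: round plate 80 mm in diameter and 10 mm thick with a hub of 48 mm diameter up to 34 mm height, bored through at 26 mm diameter. About 0.35 to 0.6 kg. Grip it by the hub. Origin at the centre of the underside; z up along the bore.
- square_foot: loose green-painted steel foot lying hub up: square plate 76 x 76 mm, 10 mm thick, with a round hub of 44 mm diameter up to 34 mm height, bored through at 26 mm diameter. About 0.35 to 0.6 kg. Grip it by the hub. Origin at the centre of the underside; z up along the bore, x and y along the plate's sides.
- pipe: loose light grey pipe standing upright: 42 mm outside and 30 mm inside diameter, 60 mm tall. About 0.2 to 0.33 kg. Origin at the centre of its lower end; z up along the pipe.
- sleeve: loose copper-coloured sleeve standing upright: 50 mm outside and 30 mm inside diameter, 36 mm tall. About 0.2 to 0.33 kg. Origin at the centre of its lower end; z up along the bore.
- cap: loose yellow cap standing skirt down: a skirt 60 mm outside and 52 mm inside diameter, hollow for the lowest 16 mm, closed by a top at 24 mm height, with a round grip boss of 26 mm diameter from 24 to 48 mm height. About 0.2 to 0.33 kg. Seated on the pipe's end its skirt hangs 16 mm down over the pipe. Origin at the centre of the skirt's lower edge; z up.
- magnet: bystander: loose orange L-shaped welding magnet lying flat, about 80 x 75 mm, 22 mm tall, among the parts. Origin at the middle of its outline, on the table.
- can: bystander: loose upright spray paint can with a green label, 60 mm diameter, 160 mm tall, at the left side. Origin at the centre of its underside.
There are look-alikes about, which are no part of the job. Leave any black, brown or white look-alike of the blue_fixture alone.

How it is judged:
By the outcome, as a careful person would: the job done as asked, in the order asked, and still so for the second after the job is handed in, with the robot touching nothing.
It also fails if it takes over 131 s, if anything falls off the work surface, if the arm or the gripper's body presses on something with over 40 N, if the wrist force passes 120 N, or if a joint passes its speed limit or range.

## Working session

There is one attempt and no reset: what is moved stays moved. The work goes in short steps, Python scripts to look and compute and a tool call to move; the robot and the scene stay as the last step left them, time stands still between calls to the robot, and variables do not carry over. Pictures are saved under pics/ and viewed, at most 14 in all, crops included, and the job is handed in when it is done.

Besides the shell and the picture viewer there is one more tool, called after "Call:" as name([rows], argument=value, ...), one row to a line, values as JSON. carry_out: Moves the arm, as the interface text tells. Its arguments: {"type":"object","properties":{"plan":{"type":"array"},"gripper":{"type":"number"}},"required":["plan"]}

```bash
mkdir -p pics
python3 - <<'E'
from plant import bot
import cv2
for n in("top","side"):
    im=bot.capture(n); cv2.imwrite(f"pics/{n}0.png",im[...,::-1])
    print(n,bot.camera_model(n))
print(bot.get_obs(),bot.grip_point_offset)
E
```

```text
top {'camera_matrix': array([[476.57748312,   0.        , 320.61664774],
       [  0.        , 476.57748312, 201.5235819 ],
       [  0.        ,   0.        ,   1.        ]]), 'R': array([[ 0.02737106, -0.99962383,  0.00173942],
       [-0.98197928, -0.02721335, -0.18701905],
       [ 0.18699603,  0.00341083, -0.98235475]]), 't': array([-125.77466983,  476.60444803, 1482.33500234])}
side {'camera_matrix': array([[516.69869969,   0.        , 317.93858673],
       [  0.        , 516.69869969, 204.36558889],
       [  0.        ,   0.        ,   1.        ]]), 'R': array([[ 0.90157153, -0.43261909,  0.00308308],
       [-0.22341059, -0.47166323, -0.85300733],
       [ 0.37048143,  0.76835833, -0.52188982]]), 't': array([-473.46441543,   86.473101  , 1647.69871188])}
{'time': 0.1, 'joint_positions': array([ 1.03397594e+00,  3.42646737e-01,  1.52494229e+00,  1.95376153e-06,
        1.27539581e+00, -1.45983857e-01]), 'dq': array([ 0.00193366, -0.00198974, -0.0024041 ,  0.00044494, -0.0008993 ,
       -0.00404958]), 'tau': array([ 1.99054593e-03, -4.32002413e+01, -2.44695157e+01,  7.21337646e-02,
        5.26502717e-02, -2.38981647e-05]), 'tool_pos': array([199.76469096, 485.06694838, 199.21050335]), 'tcp_rot': array([-3.14021555e+00, -2.04363437e-04,  2.75075541e+00]), 'contact_force': array([ 0.48951146, -0.20906849,  0.00691379]), 'moment': array([ 0.00382676,  0.01383535, -0.02955604]), 'finger_force': 0.0, 'grip_width': 91.82412678111355} 18.8
```

View pics/top0.png

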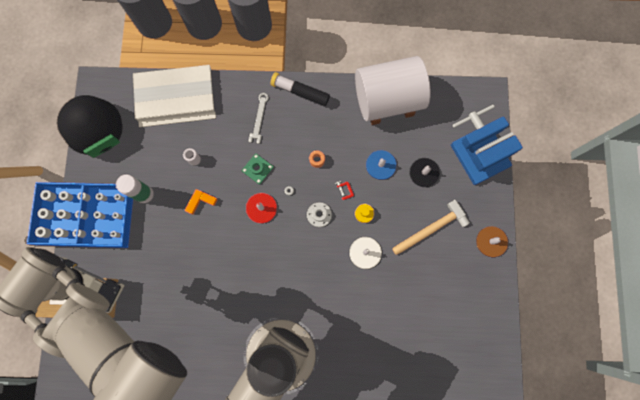

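View pics/side0.png

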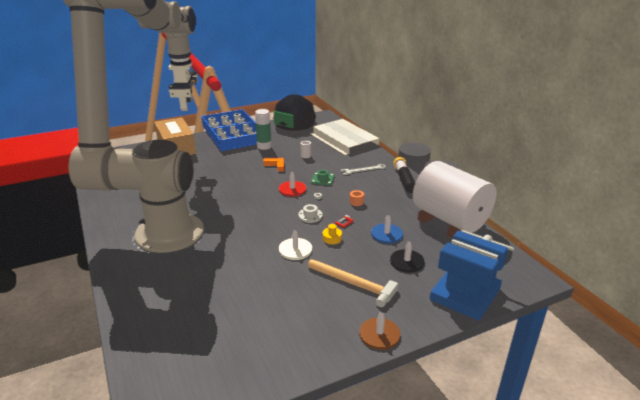

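The top view shows the red fixture at (262,208), flange at (319,214), foot at (257,169), pipe at (191,156), sleeve at (317,159), cap at (365,213), blue fixture at (381,165), magnet at (200,201) and can at (130,187). I'll enlarge it to read the positions more closely.

```bash
cat > h.py <<'E'
import numpy as np
from plant import bot
def pix2w(cam,u,v,z):
    m=bot.camera_model(cam) if isinstance(cam,str) else cam
    K,R,t=map(np.array,(m["camera_matrix"],m["R"],m["t"]))
    d=R.T@np.linalg.solve(K,[u,v,1.]); c=-R.T@t
    return c+d*(z-c[2])/d[2]
def w2pix(cam,X):
    m=bot.camera_model(cam) if isinstance(cam,str) else cam
    p=np.array(m["camera_matrix"])@(np.array(m["R"])@np.array(X,float)+m["t"]); return p[:2]/p[2]
E
python3 - <<'E'
import cv2
im=cv2.imread("pics/top0.png")
c=cv2.resize(im[140:240,170:300],None,fx=6,fy=6,interpolation=cv2.INTER_CUBIC);cv2.imwrite("pics/c1.png",c)
c=cv2.resize(im[140:240,295:425],None,fx=6,fy=6,interpolation=cv2.INTER_CUBIC);cv2.imwrite("pics/c2.png",c)
E
```

```text
(no output)
```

View pics/c1.png

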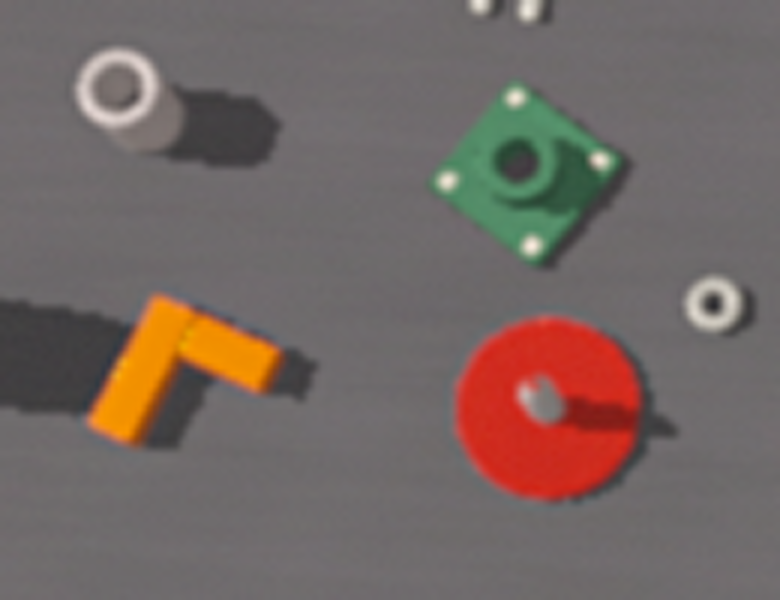

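View pics/c2.png

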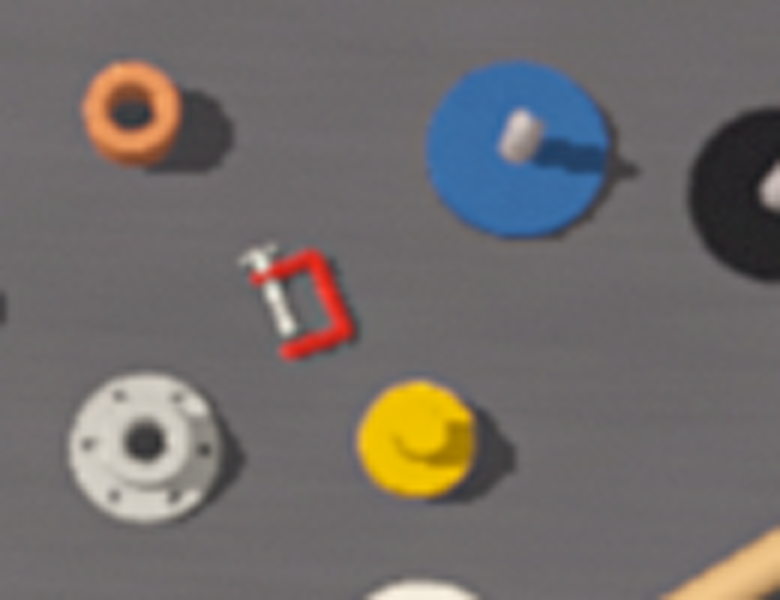

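The crops show plates, bores and tops clearly; now converting to world.

Run:
```python
from h import *
P={'red':(0,549,408,10),'red_tip':(0,529,394,75),'foot_plate':(0,527,174,10),'foot_hub':(0,518,160,34),'pipe':(0,118,88,60),
'blue':(1,518,148,10),'blue_tip':(1,525,115,75),'flange_plate':(1,144,447,10),'flange_hub':(1,146,440,34),'sleeve':(1,131,108,36),'cap':(1,417,436,24),'cap_boss':(1,421,430,48),
'magnet':(0,185,360,22),'nut':(0,714,304,10),'clamp':(1,310,300,5),'corner_a':(0,622,160,10),'corner_b':(0,432,182,10)}
for k,(i,x,y,z) in P.items():
    u=(170,295)[i]+(x+.5)/6-.5; v=140+(y+.5)/6-.5
    w=pix2w("top",u,v,z); print(k,w.round(1),round(np.hypot(*w[:2])))
m=bot.camera_model("wrist");R=np.array(m["R"]);print(m,"cam pos",-R.T@m["t"])
```

```text
red [461.   81.6  10. ] 468
red_tip [456.8  84.   75. ] 465
foot_plate [592.1 100.5  10. ] 601
foot_hub [593.6 102.4  34. ] 602
pipe [620.8 316.1  60. ] 697
blue [ 618.4 -309.8   10. ] 692
blue_tip [ 618.8 -305.3   75. ] 690
flange_plate [ 444.7 -107.    10. ] 457
flange_hub [ 444.6 -108.1   34. ] 458
sleeve [628.  -94.8  36. ] 635
cap [ 452.5 -254.1   24. ] 519
cap_boss [ 451.7 -254.1   48. ] 518
magnet [479.9 278.8  22. ] 555
nut [521.4  -6.   10. ] 521
clamp [ 530.  -196.1    5. ] 565
corner_a [601.6  48.3  10. ] 604
corner_b [586.1 152.8  10. ] 606
{'camera_matrix': array([[349.17566958,   0.        , 316.87600689],
       [  0.        , 349.17566958, 196.83806457],
       [  0.        ,   0.        ,   1.        ]]), 'R': array([[ 3.80412730e-01,  9.24816510e-01, -7.60339755e-04],
       [ 8.94741952e-01, -3.67833694e-01,  2.53249308e-01],
       [ 2.33929463e-01, -9.70195686e-02, -9.67400749e-01]]), 't': array([-526.31344533,  -32.53929803,  389.27256842])} cam pos [138.26828686 512.54137    384.42295206]
```

Call:
carry_out([
  {"tx": 36, "ty": -28},
  {"tx": 36, "ty": -28},
  {"tx": 36, "ty": -28},
  {"tx": 36, "ty": -28},
  {"tx": 20, "ty": -40},
  {"tx": 20, "ty": -40},
  {"tx": 15, "ty": -44},
  {"tx": 10, "ty": -46},
  {"tx": 10, "ty": -46},
  {"tx": 8, "ty": -46},
  {"tx": 6, "ty": -46},
  {"tx": 6, "ty": -46},
])

```text
invalid input at $.plan[0]: expected keys tx, ty, tz, rx, ry, rz
```

Call:
carry_out([
  {"tx": 3, "ty": -46},
  {"tx": 2, "ty": -46},
  {"ty": -35, "tz": -30},
  {"tz": -20},
  {},
])

```text
invalid input at $.plan[0]: expected keys tx, ty, tz, rx, ry, rz
```

Run:
```python
from h import *; import cv2
o=bot.get_obs(); print(o["tool_pos"],o["tcp_rot"])
m=bot.camera_model("wrist"); im=bot.capture("wrist"); cv2.imwrite("pics/w1.png",im[...,::-1])
print(w2pix(m,[444.6,-107.5,34]),w2pix(m,[444.6,-107.5,10]))
```

```text
[199.76469096 485.06694838 199.21050335] [-3.14021555e+00 -2.04363437e-04  2.75075541e+00]
[-21.77578093 503.44358862] [ -5.84758098 484.73850203]
```

View pics/w1.png

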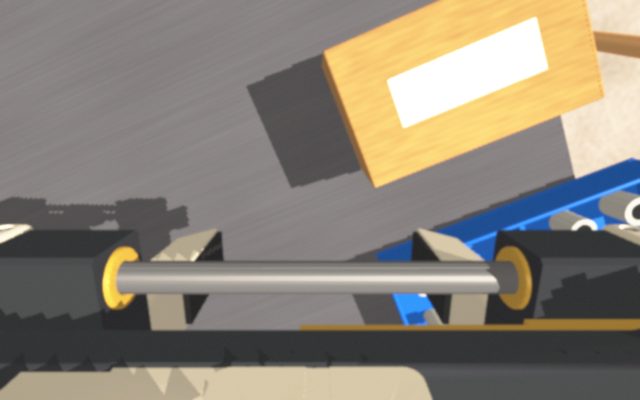

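The wrist view shows only the wooden block and the tray beyond the fingers, since all row keys are required and the arm did not move. I'll resend the moves.

Call:
carry_out([
  {"tx": 36, "ty": -28, "tz": 0, "rx": 0, "ry": 0, "rz": 0},
  {"tx": 36, "ty": -28, "tz": 0, "rx": 0, "ry": 0, "rz": 0},
  {"tx": 36, "ty": -28, "tz": 0, "rx": 0, "ry": 0, "rz": 0},
  {"tx": 36, "ty": -28, "tz": 0, "rx": 0, "ry": 0, "rz": 0},
  {"tx": 20, "ty": -40, "tz": 0, "rx": 0, "ry": 0, "rz": 0},
  {"tx": 20, "ty": -40, "tz": 0, "rx": 0, "ry": 0, "rz": 0},
  {"tx": 15, "ty": -44, "tz": 0, "rx": 0, "ry": 0, "rz": 0},
  {"tx": 10, "ty": -46, "tz": 0, "rx": 0, "ry": 0, "rz": 0},
  {"tx": 10, "ty": -46, "tz": 0, "rx": 0, "ry": 0, "rz": 0},
  {"tx": 8, "ty": -46, "tz": 0, "rx": 0, "ry": 0, "rz": 0},
  {"tx": 6, "ty": -46, "tz": 0, "rx": 0, "ry": 0, "rz": 0},
  {"tx": 6, "ty": -46, "tz": 0, "rx": 0, "ry": 0, "rz": 0},
])

```text
time: 1.35
tool_pos: [438.8, 17.6, 199.8]
tcp_rot: [3.141, -0.0, 2.751]
contact_force: [0.6, 0.9, 0.5]
grip_width: 91.6
finger_force: 0.0
```

Call:
carry_out([
  {"tx": 3, "ty": -46, "tz": 0, "rx": 0, "ry": 0, "rz": 0},
  {"tx": 2, "ty": -46, "tz": 0, "rx": 0, "ry": 0, "rz": 0},
  {"tx": 0, "ty": -35, "tz": -30, "rx": 0, "ry": 0, "rz": 0},
  {"tx": 0, "ty": 0, "tz": 0, "rx": 0, "ry": 0, "rz": 0},
  {"tx": 0, "ty": 0, "tz": 0, "rx": 0, "ry": 0, "rz": 0},
])

```text
time: 1.85
tool_pos: [443.4, -107.9, 169.2]
tcp_rot: [3.141, -0.002, 2.748]
contact_force: [0.8, 0.4, 0.7]
grip_width: 91.7
finger_force: 0.0
```

Run:
```python
from h import *; import cv2
o=bot.get_obs(); print(o["tool_pos"],o["tcp_rot"],o["joint_positions"])
m=bot.camera_model("wrist"); im=bot.capture("wrist"); cv2.imwrite("pics/w2.png",im[...,::-1])
print(w2pix(m,[444.6,-107.5,34]),w2pix(m,[444.6,-107.5,10]))
```

```text
[ 443.35247249 -107.90793367  169.19845052] [ 3.14114625e+00 -2.15678256e-03  2.74848190e+00] [-4.07295268e-01  2.48002852e-01  1.74948946e+00  4.56268520e-04
  1.14626328e+00 -1.58516874e+00]
[315.63342369 181.06056364] [315.69114489 176.09765348]
```

View pics/w2.png

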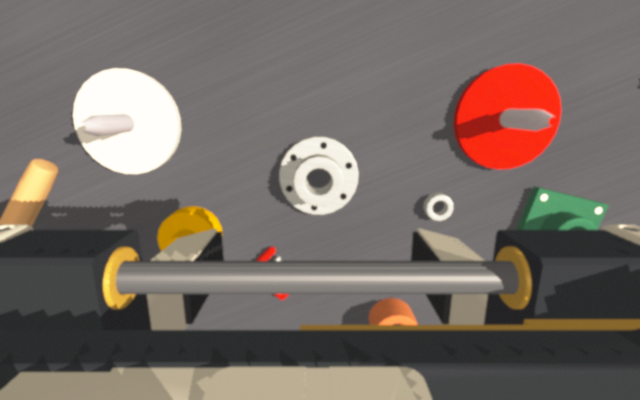

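Flange bore shows at (319,180), with plate centre (319,175); red plate centre is (508,117). Using these to refine.

Run:
```python
from h import *
m=bot.camera_model("wrist")
print(pix2w(m,319,180.5,34),pix2w(m,319,175.5,10),'red',pix2w(m,508,117,10),pix2w(m,550,118,75))
```

```text
[ 446.15560904 -103.89378777   34.        ] [ 446.17606168 -103.72214598   10.        ] red [462.55781745  86.581994    10.        ] [460.74052295  85.42796834  75.        ]
```

Call:
carry_out([
  {"tx": 1, "ty": 1, "tz": -50, "rx": 0, "ry": 0, "rz": 0},
  {"tx": 1, "ty": 1, "tz": -50, "rx": 0, "ry": 0, "rz": 0},
  {"tx": 0, "ty": 0, "tz": -40, "rx": 0, "ry": 0, "rz": 0},
  {"tx": 0, "ty": 0, "tz": -16, "rx": 0, "ry": 0, "rz": 0},
  {"tx": 0, "ty": 0, "tz": 0, "rx": 0, "ry": 0, "rz": 0},
])

```text
time: 2.4
tool_pos: [445.0, -103.7, 12.5]
tcp_rot: [3.141, -0.004, 2.753]
contact_force: [1.0, 0.7, -0.2]
grip_width: 91.6
finger_force: 0.0
```

Call:
carry_out([
  {"tx": 0, "ty": 0, "tz": 0, "rx": 0, "ry": 0, "rz": 0},
  {"tx": 0, "ty": 0, "tz": 0, "rx": 0, "ry": 0, "rz": 0},
  {"tx": 0, "ty": 0, "tz": 0, "rx": 0, "ry": 0, "rz": 0},
  {"tx": 0, "ty": 0, "tz": 0, "rx": 0, "ry": 0, "rz": 0},
  {"tx": 0, "ty": 0, "tz": 0, "rx": 0, "ry": 0, "rz": 0},
  {"tx": 0, "ty": 0, "tz": 0, "rx": 0, "ry": 0, "rz": 0},
  {"tx": 0, "ty": 0, "tz": 0, "rx": 0, "ry": 0, "rz": 0},
  {"tx": 0, "ty": 0, "tz": 0, "rx": 0, "ry": 0, "rz": 0},
], gripper=1)

```text
time: 3.2
tool_pos: [446.0, -105.6, 13.9]
tcp_rot: [3.142, 0.0, 2.751]
contact_force: [-0.7, 1.1, 0.4]
grip_width: 32.2
finger_force: 0.0
```

Run:
```python
from h import *; import cv2
o=bot.get_obs(); print(o["tool_pos"],o["grip_width"],o["finger_force"])
w=bot.capture("wrist"); s=bot.capture("side"); t=bot.capture("top")
a=cv2.resize(s[170:260,260:370],(400,327),interpolation=cv2.INTER_CUBIC); b=cv2.resize(t[170:260,265:375],(400,327),interpolation=cv2.INTER_CUBIC)
cv2.imwrite("pics/c3.png",np.hstack([a,b])[...,::-1])
```

```text
[ 445.97145403 -105.61172293   13.88807798] 32.21447011918116 0.0
```

View pics/c3.png

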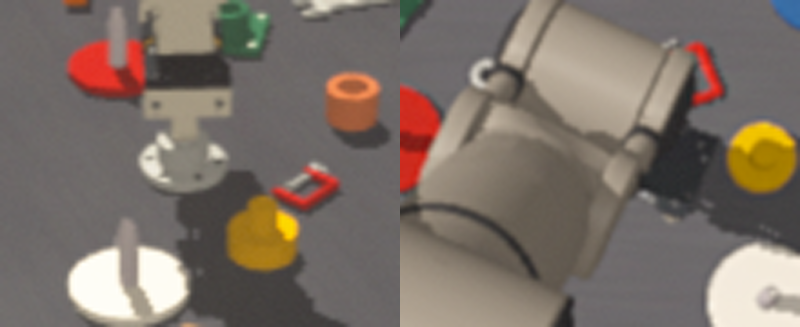

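Side view shows the fingers at the flange hub, but the reading is 32 mm with no force; I'll let the fingers continue.

Call:
carry_out([
  {"tx": 0, "ty": 0, "tz": 0, "rx": 0, "ry": 0, "rz": 0},
  {"tx": 0, "ty": 0, "tz": 0, "rx": 0, "ry": 0, "rz": 0},
  {"tx": 0, "ty": 0, "tz": 0, "rx": 0, "ry": 0, "rz": 0},
])

```text
time: 3.65
tool_pos: [446.0, -105.5, 13.9]
tcp_rot: [3.141, -0.0, 2.751]
contact_force: [-0.7, -0.3, -0.1]
grip_width: 1.0
finger_force: 0.0
```

Run:
```python
from h import *; import cv2
o=bot.get_obs(); print(o["tool_pos"],o["grip_width"],o["finger_force"],o["joint_positions"])
m=bot.camera_model("wrist");w=bot.capture("wrist"); cv2.imwrite("pics/w3.png",w[...,::-1])
print(w2pix(m,[446,-104,34]))
```

```text
[ 445.95276904 -105.54559163   13.85206131] 1.0058957453560642 0.0 [-3.99975372e-01  4.78042083e-01  1.93191828e+00  1.61097781e-04
  7.31705497e-01 -1.58006963e+00]
[316.09103786 241.8864963 ]
```

View pics/w3.png

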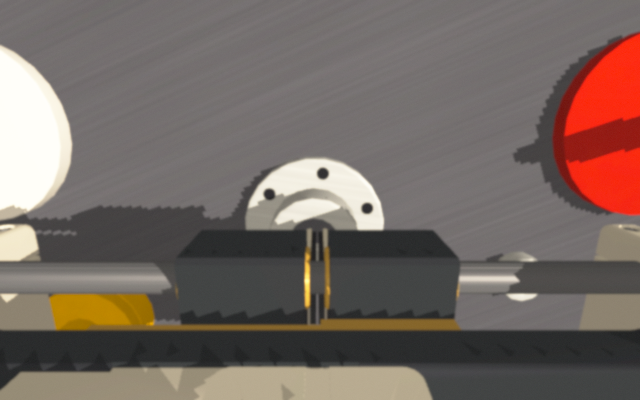

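Fingers are fully shut yet the flange is still there (plate edges at x=246–384, top edge at row 158; hub top from x=273–357). Checking where this puts the flange relative to the fingers.

Run:
```python
from h import *; import cv2
m=bot.camera_model("wrist")
for p in [(315,158,10),(246,215,10),(384,215,10),(315,190,34),(273,215,34),(357,215,34)]: print(p,pix2w(m,*p))
o=bot.get_obs();R=np.array(m["R"]);print("cam",-R.T@m["t"]-o["tool_pos"])
print("side tcp",w2pix("side",o["tool_pos"]),w2pix("side",[446,-104,34]),w2pix("side",[446,-104,10]))
s=bot.capture("side")
cv2.imwrite("pics/c4.png",cv2.resize(s[165:245,260:360],(800,640-40),interpolation=cv2.INTER_CUBIC)[...,::-1])
```

```text
(315, 158, 10) [409.61358045 -89.68808606  10.        ]
(246, 215, 10) [ 424.74290313 -138.28920705   10.        ]
(384, 215, 10) [454.54710505 -65.87674624  10.        ]
(315, 190, 34) [420.84932363 -94.21034978  34.        ]
(273, 215, 34) [ 424.70410277 -118.3111618    34.        ]
(357, 215, 34) [440.54277468 -79.82943319  34.        ]
cam [-61.62757002  27.23778526 185.1763384 ]
side tcp [310.24536936 211.79311231] [310.02631234 206.4388862 ] [310.06154283 212.54604313]
```

View pics/c4.png

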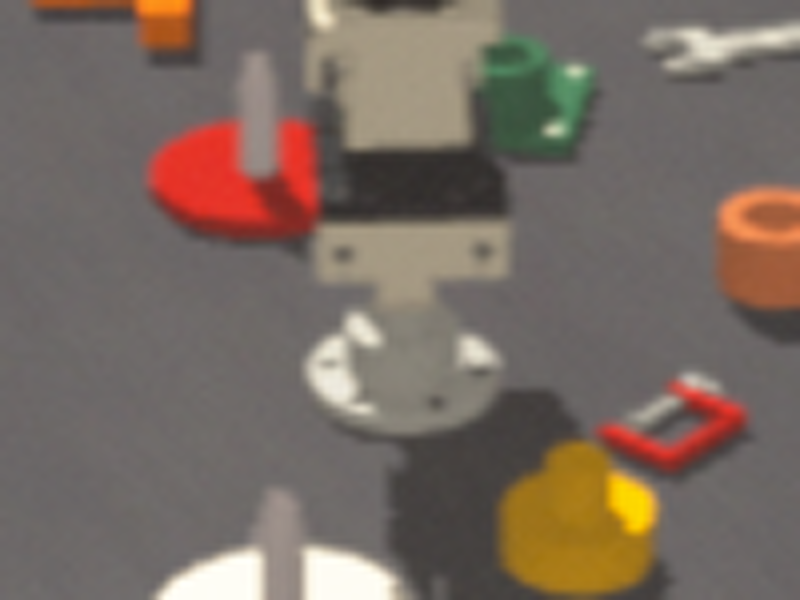

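The crop shows the closed finger stub ending at about row 305, at the hub's top. The reported TCP (z=14) should project to row 351, so the fingers seem to end about 25 mm above it. I'll probe this gently by touching the hub.

Call:
carry_out([
  {"tx": 0, "ty": 0, "tz": -1, "rx": 0, "ry": 0, "rz": 0},
  {"tx": 0, "ty": 0, "tz": -1, "rx": 0, "ry": 0, "rz": 0},
  {"tx": 0, "ty": 0, "tz": 0, "rx": 0, "ry": 0, "rz": 0},
])

```text
time: 4.05
tool_pos: [445.9, -105.5, 11.7]
tcp_rot: [3.141, -0.0, 2.751]
contact_force: [0.0, -0.4, 0.5]
grip_width: 0.1
finger_force: 0.0
```

Call:
carry_out([
  {"tx": 0, "ty": 0, "tz": -1, "rx": 0, "ry": 0, "rz": 0},
  {"tx": 0, "ty": 0, "tz": -1, "rx": 0, "ry": 0, "rz": 0},
  {"tx": 0, "ty": 0, "tz": 0, "rx": 0, "ry": 0, "rz": 0},
])

```text
time: 4.35
tool_pos: [445.9, -105.5, 9.7]
tcp_rot: [3.142, -0.0, 2.751]
contact_force: [-0.4, 0.6, -0.1]
grip_width: 0.5
finger_force: 0.0
```

Call:
carry_out([
  {"tx": 0, "ty": 0, "tz": -1, "rx": 0, "ry": 0, "rz": 0},
  {"tx": 0, "ty": 0, "tz": -1, "rx": 0, "ry": 0, "rz": 0},
  {"tx": 0, "ty": 0, "tz": 0, "rx": 0, "ry": 0, "rz": 0},
])

```text
time: 4.65
tool_pos: [445.9, -105.5, 7.7]
tcp_rot: [3.141, -0.0, 2.751]
contact_force: [-0.7, 0.4, 0.2]
grip_width: 0.6
finger_force: 0.0
```

Call:
carry_out([
  {"tx": 0, "ty": 0, "tz": -1, "rx": 0, "ry": 0, "rz": 0},
  {"tx": 0, "ty": 0, "tz": -1, "rx": 0, "ry": 0, "rz": 0},
  {"tx": 0, "ty": 0, "tz": 0, "rx": 0, "ry": 0, "rz": 0},
])

```text
time: 4.95
tool_pos: [445.9, -105.5, 5.8]
tcp_rot: [3.141, -0.0, 2.751]
contact_force: [-0.1, -0.2, 0.0]
grip_width: 0.6
finger_force: 0.0
```

Call:
carry_out([
  {"tx": 0, "ty": 0, "tz": -1, "rx": 0, "ry": 0, "rz": 0},
  {"tx": 0, "ty": 0, "tz": 0, "rx": 0, "ry": 0, "rz": 0},
])

```text
time: 5.15
tool_pos: [445.9, -105.5, 4.8]
tcp_rot: [3.142, -0.0, 2.751]
contact_force: [0.5, -0.5, 0.1]
grip_width: 0.2
finger_force: 0.1
```

Call:
carry_out([
  {"tx": 0, "ty": 0, "tz": -1, "rx": 0, "ry": 0, "rz": 0},
  {"tx": 0, "ty": 0, "tz": -1, "rx": 0, "ry": 0, "rz": 0},
  {"tx": 0, "ty": 0, "tz": 0, "rx": 0, "ry": 0, "rz": 0},
])

```text
time: 5.45
tool_pos: [445.9, -105.6, 3.0]
tcp_rot: [-3.142, 0.0, 2.751]
contact_force: [-2.0, -0.2, 4.6]
grip_width: 0.8
finger_force: 2.1
```

Call:
carry_out([
  {"tx": 0, "ty": 0, "tz": -1, "rx": 0, "ry": 0, "rz": 0},
  {"tx": 0, "ty": 0, "tz": -1, "rx": 0, "ry": 0, "rz": 0},
  {"tx": 0, "ty": 0, "tz": 0, "rx": 0, "ry": 0, "rz": 0},
])

```text
time: 5.75
tool_pos: [445.8, -105.6, 1.6]
tcp_rot: [-3.141, 0.0, 2.751]
contact_force: [-4.2, -0.3, 12.5]
grip_width: 0.0
finger_force: 7.6
```

Run:
```python
from h import *; import cv2
s=bot.capture("side"); cv2.imwrite("pics/c5.png",cv2.resize(s[165:245,260:360],(800,600),interpolation=cv2.INTER_CUBIC)[...,::-1])
```

```text
(no output)
```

View pics/c5.png

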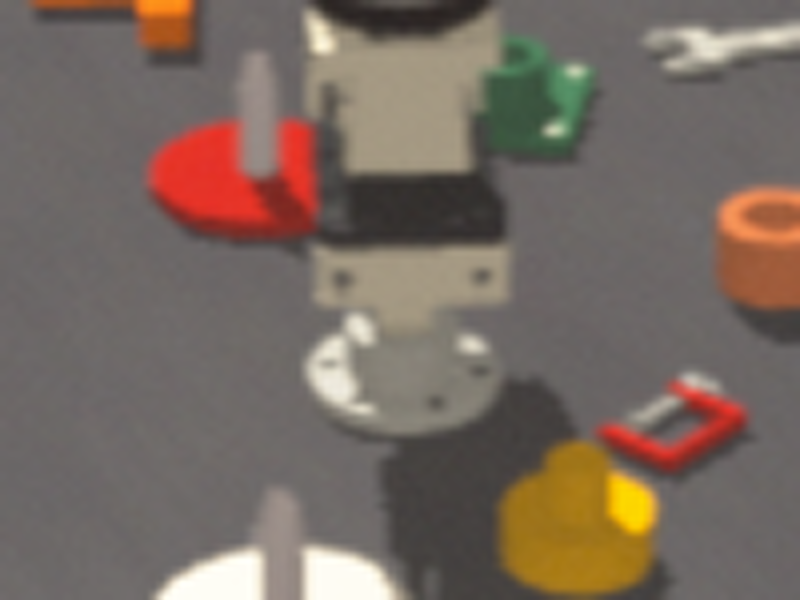

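Contact came at a reading of about 3.8 over the 34 mm hub, so the real fingertips are about 30 mm behind the reported TCP. I'll use tip z = reading + 30 from here. Next: lift, open, and descend again to tip ≈13.

Call:
carry_out([
  {"tx": 0, "ty": 0, "tz": 25, "rx": 0, "ry": 0, "rz": 0},
  {"tx": 0, "ty": 0, "tz": 20, "rx": 0, "ry": 0, "rz": 0},
])

```text
time: 6.0
tool_pos: [445.9, -105.5, 46.3]
tcp_rot: [3.141, -0.001, 2.751]
contact_force: [1.2, -0.6, 0.2]
grip_width: 0.1
finger_force: 0.0
```

Call:
carry_out([
  {"tx": 0, "ty": 0, "tz": 0, "rx": 0, "ry": 0, "rz": 0},
  {"tx": 0, "ty": 0, "tz": 0, "rx": 0, "ry": 0, "rz": 0},
  {"tx": 0, "ty": 0, "tz": 0, "rx": 0, "ry": 0, "rz": 0},
  {"tx": 0, "ty": 0, "tz": 0, "rx": 0, "ry": 0, "rz": 0},
  {"tx": 0, "ty": 0, "tz": 0, "rx": 0, "ry": 0, "rz": 0},
  {"tx": 0, "ty": 0, "tz": 0, "rx": 0, "ry": 0, "rz": 0},
  {"tx": 0, "ty": 0, "tz": 0, "rx": 0, "ry": 0, "rz": 0},
  {"tx": 0, "ty": 0, "tz": 0, "rx": 0, "ry": 0, "rz": 0},
  {"tx": 0, "ty": 0, "tz": 0, "rx": 0, "ry": 0, "rz": 0},
  {"tx": 0, "ty": 0, "tz": 0, "rx": 0, "ry": 0, "rz": 0},
  {"tx": 0, "ty": 0, "tz": 0, "rx": 0, "ry": 0, "rz": 0},
  {"tx": 0, "ty": 0, "tz": 0, "rx": 0, "ry": 0, "rz": 0},
], gripper=0)

```text
time: 7.2
tool_pos: [446.0, -105.6, 45.9]
tcp_rot: [3.142, 0.0, 2.751]
contact_force: [0.4, 0.9, -0.1]
grip_width: 90.4
finger_force: 0.0
```

Call:
carry_out([
  {"tx": 0, "ty": 1, "tz": -20, "rx": 0, "ry": 0, "rz": 0},
  {"tx": 0, "ty": 0, "tz": -20, "rx": 0, "ry": 0, "rz": 0},
  {"tx": 0, "ty": 0, "tz": -12, "rx": 0, "ry": 0, "rz": 0},
  {"tx": 0, "ty": 0, "tz": -8, "rx": 0, "ry": 0, "rz": 0},
  {"tx": 0, "ty": 0, "tz": 0, "rx": 0, "ry": 0, "rz": 0},
])

```text
time: 7.7
tool_pos: [445.4, -104.3, -14.9]
tcp_rot: [3.141, -0.002, 2.751]
contact_force: [0.2, -0.5, 0.5]
grip_width: 91.8
finger_force: 0.0
```

Call:
carry_out([
  {"tx": 0, "ty": 0, "tz": -2, "rx": 0, "ry": 0, "rz": 0},
  {"tx": 0, "ty": 0, "tz": 0, "rx": 0, "ry": 0, "rz": 0},
  {"tx": 0, "ty": 0, "tz": 0, "rx": 0, "ry": 0, "rz": 0},
  {"tx": 0, "ty": 0, "tz": 0, "rx": 0, "ry": 0, "rz": 0},
  {"tx": 0, "ty": 0, "tz": 0, "rx": 0, "ry": 0, "rz": 0},
  {"tx": 0, "ty": 0, "tz": 0, "rx": 0, "ry": 0, "rz": 0},
  {"tx": 0, "ty": 0, "tz": 0, "rx": 0, "ry": 0, "rz": 0},
  {"tx": 0, "ty": 0, "tz": 0, "rx": 0, "ry": 0, "rz": 0},
], gripper=1)

```text
time: 8.5
tool_pos: [446.0, -104.8, -16.0]
tcp_rot: [-3.141, 0.0, 2.751]
contact_force: [-1.1, -2.9, 2.6]
grip_width: 47.8
finger_force: 30.0
```

Call:
carry_out([
  {"tx": 0, "ty": 0, "tz": 30, "rx": 0, "ry": 0, "rz": 0},
  {"tx": 0, "ty": 0, "tz": 40, "rx": 0, "ry": 0, "rz": 0},
  {"tx": 0, "ty": 20, "tz": 40, "rx": 0, "ry": 0, "rz": 0},
  {"tx": 4, "ty": 40, "tz": 0, "rx": 0, "ry": 0, "rz": 0},
  {"tx": 4, "ty": 40, "tz": 0, "rx": 0, "ry": 0, "rz": 0},
  {"tx": 4, "ty": 40, "tz": 0, "rx": 0, "ry": 0, "rz": 0},
  {"tx": 4, "ty": 35, "tz": 0, "rx": 0, "ry": 0, "rz": 0},
  {"tx": 0, "ty": 16, "tz": 0, "rx": 0, "ry": 0, "rz": 0},
  {"tx": 0, "ty": 0, "tz": 0, "rx": 0, "ry": 0, "rz": 0},
  {"tx": 0, "ty": 0, "tz": 0, "rx": 0, "ry": 0, "rz": 0},
])

```text
time: 9.5
tool_pos: [461.4, 86.5, 93.3]
tcp_rot: [-3.141, -0.001, 2.752]
contact_force: [-0.0, -1.4, -3.2]
grip_width: 47.4
finger_force: 30.0
```

Call:
carry_out([
  {"tx": 0, "ty": 0, "tz": -25, "rx": 0, "ry": 0, "rz": 0},
  {"tx": 0, "ty": 0, "tz": -15, "rx": 0, "ry": 0, "rz": 0},
  {"tx": 0, "ty": 0, "tz": -10, "rx": 0, "ry": 0, "rz": 0},
  {"tx": 0, "ty": 0, "tz": -5, "rx": 0, "ry": 0, "rz": 0},
  {"tx": 0, "ty": 0, "tz": 0, "rx": 0, "ry": 0, "rz": 0},
])

```text
time: 10.0
tool_pos: [461.8, 85.9, 38.5]
tcp_rot: [-3.141, -0.001, 2.75]
contact_force: [0.2, 0.3, -3.6]
grip_width: 47.5
finger_force: 30.0
```

Call:
carry_out([
  {"tx": 0, "ty": 0, "tz": -12, "rx": 0, "ry": 0, "rz": 0},
  {"tx": 0, "ty": 0, "tz": -12, "rx": 0, "ry": 0, "rz": 0},
  {"tx": 0, "ty": 0, "tz": -12, "rx": 0, "ry": 0, "rz": 0},
  {"tx": 0, "ty": 0, "tz": -5, "rx": 0, "ry": 0, "rz": 0},
  {"tx": 0, "ty": 0, "tz": 0, "rx": 0, "ry": 0, "rz": 0},
])

```text
time: 10.5
tool_pos: [462.0, 86.3, -2.1]
tcp_rot: [-3.142, -0.0, 2.751]
contact_force: [0.0, 0.4, -4.4]
grip_width: 47.6
finger_force: 30.0
```

Call:
carry_out([
  {"tx": 0, "ty": 0, "tz": -1.5, "rx": 0, "ry": 0, "rz": 0},
  {"tx": 0, "ty": 0, "tz": -1.5, "rx": 0, "ry": 0, "rz": 0},
  {"tx": 0, "ty": 0, "tz": 0, "rx": 0, "ry": 0, "rz": 0},
])

```text
time: 10.8
tool_pos: [462.2, 86.5, -4.8]
tcp_rot: [3.141, 0.001, 2.751]
contact_force: [0.4, 0.5, -4.8]
grip_width: 47.0
finger_force: 30.0
```

Call:
carry_out([
  {"tx": 0, "ty": 0, "tz": -1, "rx": 0, "ry": 0, "rz": 0},
  {"tx": 0, "ty": 0, "tz": -1, "rx": 0, "ry": 0, "rz": 0},
  {"tx": 0, "ty": 0, "tz": 0, "rx": 0, "ry": 0, "rz": 0},
])

```text
time: 11.1
tool_pos: [462.3, 86.5, -6.0]
tcp_rot: [3.141, 0.001, 2.751]
contact_force: [-2.7, 0.5, 9.3]
grip_width: 47.7
finger_force: 30.0
```

Call:
carry_out([
  {"tx": 0, "ty": 0, "tz": 0, "rx": 0, "ry": 0, "rz": 0},
  {"tx": 0, "ty": 0, "tz": 0, "rx": 0, "ry": 0, "rz": 0},
  {"tx": 0, "ty": 0, "tz": 0, "rx": 0, "ry": 0, "rz": 0},
  {"tx": 0, "ty": 0, "tz": 0, "rx": 0, "ry": 0, "rz": 0},
  {"tx": 0, "ty": 0, "tz": 0, "rx": 0, "ry": 0, "rz": 0},
  {"tx": 0, "ty": 0, "tz": 0, "rx": 0, "ry": 0, "rz": 0},
], gripper=0)

```text
time: 11.7
tool_pos: [461.4, 86.3, -7.4]
tcp_rot: [-3.141, -0.001, 2.751]
contact_force: [0.4, -0.0, -0.4]
grip_width: 89.4
finger_force: 0.0
```

Call:
carry_out([
  {"tx": 0, "ty": 0, "tz": 40, "rx": 0, "ry": 0, "rz": 0},
  {"tx": 0, "ty": 0, "tz": 40, "rx": 0, "ry": 0, "rz": 0},
  {"tx": 5, "ty": 10, "tz": 40, "rx": 0, "ry": 0, "rz": 0},
  {"tx": 24, "ty": 32, "tz": 20, "rx": 0, "ry": 0, "rz": 0},
  {"tx": 24, "ty": 35, "tz": 0, "rx": 0, "ry": 0, "rz": 0},
  {"tx": 24, "ty": 35, "tz": 0, "rx": 0, "ry": 0, "rz": 0},
  {"tx": 24, "ty": 35, "tz": 0, "rx": 0, "ry": 0, "rz": 0},
  {"tx": 24, "ty": 35, "tz": 0, "rx": 0, "ry": 0, "rz": 0},
  {"tx": 20, "ty": 30, "tz": 0, "rx": 0, "ry": 0, "rz": 0},
  {"tx": 15, "ty": 22, "tz": 0, "rx": 0, "ry": 0, "rz": 0},
  {"tx": 0, "ty": 0, "tz": 0, "rx": 0, "ry": 0, "rz": 0},
  {"tx": 0, "ty": 0, "tz": 0, "rx": 0, "ry": 0, "rz": 0},
])

```text
time: 12.9
tool_pos: [621.2, 320.0, 131.4]
tcp_rot: [-3.139, -0.002, 2.751]
contact_force: [-0.8, -0.2, 0.1]
grip_width: 91.4
finger_force: 0.0
```

Run:
```python
from h import *; import cv2
o=bot.get_obs(); print(o["tool_pos"],o["tcp_rot"],o["joint_positions"])
m=bot.camera_model("wrist"); im=bot.capture("wrist"); cv2.imwrite("pics/w4.png",im[...,::-1])
print(w2pix(m,[622,319,60]), w2pix(m,[622,319,0])); print("can",pix2w("top",127,184,160))
np.savez("m4.npz",**{k:np.array(v) for k,v in m.items()})
```

```text
[621.18623166 320.03864072 131.40074209] [-3.13932687e+00 -1.71603915e-03  2.75139447e+00] [ 3.66419195e-01  7.22196232e-01  1.06341627e+00 -4.80347056e-04
  1.35878339e+00 -8.14079158e-01]
[313.73200805 198.59224792] [314.40271077 181.98101602]
can [495.14230142 464.85626096 160.        ]
```

View pics/w4.png

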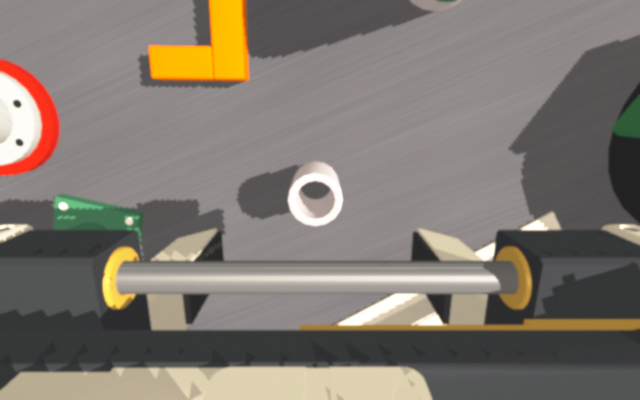

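The pipe's rim is centred at (315,199), within 1.5 px of the prediction, and can and magnet are clear. Grasping.

Call:
carry_out([
  {"tx": 1, "ty": 0, "tz": -40, "rx": 0, "ry": 0, "rz": 0},
  {"tx": 0, "ty": 0, "tz": -40, "rx": 0, "ry": 0, "rz": 0},
  {"tx": 0, "ty": 0, "tz": -35, "rx": 0, "ry": 0, "rz": 0},
  {"tx": 0, "ty": 0, "tz": -20, "rx": 0, "ry": 0, "rz": 0},
  {"tx": 0, "ty": 0, "tz": 0, "rx": 0, "ry": 0, "rz": 0},
  {"tx": 0, "ty": 0, "tz": 0, "rx": 0, "ry": 0, "rz": 0},
])

```text
time: 13.55
tool_pos: [623.2, 319.7, -1.2]
tcp_rot: [3.141, 0.0, 2.75]
contact_force: [1.5, 0.4, 1.0]
grip_width: 92.1
finger_force: 0.0
```

Call:
carry_out([
  {"tx": 0, "ty": 0, "tz": 0, "rx": 0, "ry": 0, "rz": 0},
  {"tx": 0, "ty": 0, "tz": 0, "rx": 0, "ry": 0, "rz": 0},
  {"tx": 0, "ty": 0, "tz": 0, "rx": 0, "ry": 0, "rz": 0},
  {"tx": 0, "ty": 0, "tz": 0, "rx": 0, "ry": 0, "rz": 0},
  {"tx": 0, "ty": 0, "tz": 0, "rx": 0, "ry": 0, "rz": 0},
  {"tx": 0, "ty": 0, "tz": 0, "rx": 0, "ry": 0, "rz": 0},
  {"tx": 0, "ty": 0, "tz": 0, "rx": 0, "ry": 0, "rz": 0},
  {"tx": 0, "ty": 0, "tz": 0, "rx": 0, "ry": 0, "rz": 0},
  {"tx": 0, "ty": 0, "tz": 0, "rx": 0, "ry": 0, "rz": 0},
], gripper=1)

```text
time: 14.45
tool_pos: [622.8, 320.2, -2.1]
tcp_rot: [-3.141, -0.0, 2.751]
contact_force: [-1.9, -2.0, 1.5]
grip_width: 41.5
finger_force: 30.0
```

Call:
carry_out([
  {"tx": 0, "ty": 0, "tz": 30, "rx": 0, "ry": 0, "rz": 0},
  {"tx": 0, "ty": 0, "tz": 40, "rx": 0, "ry": 0, "rz": 0},
  {"tx": -10, "ty": -15, "tz": 30, "rx": 0, "ry": 0, "rz": 0},
  {"tx": -25, "ty": -36, "tz": 0, "rx": 0, "ry": 0, "rz": 0},
  {"tx": -25, "ty": -36, "tz": 0, "rx": 0, "ry": 0, "rz": 0},
  {"tx": -25, "ty": -36, "tz": 0, "rx": 0, "ry": 0, "rz": 0},
  {"tx": -25, "ty": -36, "tz": 0, "rx": 0, "ry": 0, "rz": 0},
  {"tx": -25, "ty": -36, "tz": 0, "rx": 0, "ry": 0, "rz": 0},
  {"tx": -16, "ty": -25, "tz": 0, "rx": 0, "ry": 0, "rz": 0},
  {"tx": -9.5, "ty": -14, "tz": 0, "rx": 0, "ry": 0, "rz": 0},
  {"tx": 0, "ty": 0, "tz": 0, "rx": 0, "ry": 0, "rz": 0},
  {"tx": 0, "ty": 0, "tz": 0, "rx": 0, "ry": 0, "rz": 0},
])

```text
time: 15.65
tool_pos: [463.1, 86.6, 98.0]
tcp_rot: [3.141, 0.001, 2.75]
contact_force: [0.4, 0.2, -2.7]
grip_width: 41.4
finger_force: 30.0
```

Call:
carry_out([
  {"tx": 0, "ty": 0, "tz": -20, "rx": 0, "ry": 0, "rz": 0},
  {"tx": 0, "ty": 0, "tz": -15, "rx": 0, "ry": 0, "rz": 0},
  {"tx": 0, "ty": 0, "tz": -12, "rx": 0, "ry": 0, "rz": 0},
  {"tx": 0, "ty": 0, "tz": -4, "rx": 0, "ry": 0, "rz": 0},
  {"tx": 0, "ty": 0, "tz": 0, "rx": 0, "ry": 0, "rz": 0},
  {"tx": 0, "ty": 0, "tz": 0, "rx": 0, "ry": 0, "rz": 0},
])

```text
time: 16.25
tool_pos: [463.1, 86.9, 47.3]
tcp_rot: [3.141, 0.001, 2.751]
contact_force: [-0.2, -0.8, -1.5]
grip_width: 41.9
finger_force: 30.0
```

Call:
carry_out([
  {"tx": -1, "ty": 0, "tz": -2, "rx": 0, "ry": 0, "rz": 0},
  {"tx": 0, "ty": 0, "tz": -2, "rx": 0, "ry": 0, "rz": 0},
  {"tx": 0, "ty": 0, "tz": -1, "rx": 0, "ry": 0, "rz": 0},
  {"tx": 0, "ty": 0, "tz": 0, "rx": 0, "ry": 0, "rz": 0},
])

```text
time: 16.65
tool_pos: [461.5, 86.4, 41.9]
tcp_rot: [3.141, 0.0, 2.751]
contact_force: [-0.4, -0.6, -1.9]
grip_width: 41.6
finger_force: 30.0
```

Call:
carry_out([
  {"tx": 0, "ty": 0, "tz": -1, "rx": 0, "ry": 0, "rz": 0},
  {"tx": 0, "ty": 0, "tz": 0, "rx": 0, "ry": 0, "rz": 0},
])

```text
time: 16.85
tool_pos: [461.7, 86.4, 41.8]
tcp_rot: [3.141, 0.001, 2.751]
contact_force: [-2.8, -0.8, 8.7]
grip_width: 42.2
finger_force: 30.0
```

Call:
carry_out([
  {"tx": 0, "ty": 0, "tz": 0, "rx": 0, "ry": 0, "rz": 0},
  {"tx": 0, "ty": 0, "tz": 0, "rx": 0, "ry": 0, "rz": 0},
  {"tx": 0, "ty": 0, "tz": 0, "rx": 0, "ry": 0, "rz": 0},
  {"tx": 0, "ty": 0, "tz": 0, "rx": 0, "ry": 0, "rz": 0},
  {"tx": 0, "ty": 0, "tz": 0, "rx": 0, "ry": 0, "rz": 0},
  {"tx": 0, "ty": 0, "tz": 0, "rx": 0, "ry": 0, "rz": 0},
  {"tx": 0, "ty": 0, "tz": 20, "rx": 0, "ry": 0, "rz": 0},
  {"tx": 0, "ty": 0, "tz": 40, "rx": 0, "ry": 0, "rz": 0},
  {"tx": 0, "ty": -10, "tz": 40, "rx": 0, "ry": 0, "rz": 0},
  {"tx": 0, "ty": -40, "tz": 0, "rx": 0, "ry": 0, "rz": 0},
  {"tx": 0, "ty": -40, "tz": 0, "rx": 0, "ry": 0, "rz": 0},
  {"tx": 0, "ty": -40, "tz": 0, "rx": 0, "ry": 0, "rz": 0},
], gripper=0)

```text
time: 18.05
tool_pos: [461.5, -44.7, 141.3]
tcp_rot: [3.141, 0.001, 2.752]
contact_force: [0.7, 0.1, 0.2]
grip_width: 92.0
finger_force: 0.0
```

Call:
carry_out([
  {"tx": 0, "ty": -40, "tz": 0, "rx": 0, "ry": 0, "rz": 0},
  {"tx": 0, "ty": -40, "tz": 0, "rx": 0, "ry": 0, "rz": 0},
  {"tx": 0, "ty": -40, "tz": 0, "rx": 0, "ry": 0, "rz": 0},
  {"tx": -4, "ty": -40, "tz": 0, "rx": 0, "ry": 0, "rz": 0},
  {"tx": -4, "ty": -40, "tz": 0, "rx": 0, "ry": 0, "rz": 0},
  {"tx": 0, "ty": -7, "tz": 0, "rx": 0, "ry": 0, "rz": 0},
  {"tx": 0, "ty": 0, "tz": 0, "rx": 0, "ry": 0, "rz": 0},
  {"tx": 0, "ty": 0, "tz": 0, "rx": 0, "ry": 0, "rz": 0},
])

```text
time: 18.85
tool_pos: [453.3, -249.5, 140.6]
tcp_rot: [3.141, -0.001, 2.751]
contact_force: [-0.5, 0.4, -0.2]
grip_width: 91.9
finger_force: 0.0
```

Run:
```python
from h import *; import cv2
o=bot.get_obs(); print(o["tool_pos"],o["tcp_rot"],o["joint_positions"])
m=bot.camera_model("wrist"); im=bot.capture("wrist")
np.savez("m5.npz",im=im,**{k:np.array(v) for k,v in m.items()})
h=cv2.cvtColor(im,cv2.COLOR_RGB2HSV); k=cv2.inRange(h,(20,150,60),(33,255,255)); k[225:]=0
n,l,s,c=cv2.connectedComponentsWithStats(k)
for i in range(1,n):
    if s[i,4]>100: print(s[i],c[i])
print(w2pix(m,[453.5,-250.5,48]),w2pix(m,[453.5,-250.5,24]),w2pix(m,[453.5,-250.5,0]))
cv2.imwrite("pics/w5.png",im[...,::-1])
```

```text
[ 453.31736442 -249.51926555  140.63962275] [ 3.14082349e+00 -9.12874664e-04  2.75097109e+00] [-6.51703343e-01  3.85129513e-01  1.63385390e+00  5.62786348e-04
  1.12368978e+00 -1.83212135e+00]
[ 279  149   67   68 3591] [311.75577833 182.94263436]
[313.44324609 191.13508952] [313.66448864 184.71765964] [313.85482223 179.19678426]
```

The colour mask puts the yellow cap at (312,183) against a predicted (313.7,184.7), about 1 mm. Grasping.

Call:
carry_out([
  {"tx": 0, "ty": -1, "tz": -40, "rx": 0, "ry": 0, "rz": 0},
  {"tx": 0, "ty": 0, "tz": -40, "rx": 0, "ry": 0, "rz": 0},
  {"tx": 0, "ty": 0, "tz": -40, "rx": 0, "ry": 0, "rz": 0},
  {"tx": 0, "ty": 0, "tz": -15, "rx": 0, "ry": 0, "rz": 0},
  {"tx": 0, "ty": 0, "tz": -8, "rx": 0, "ry": 0, "rz": 0},
  {"tx": 0, "ty": 0, "tz": 0, "rx": 0, "ry": 0, "rz": 0},
])

```text
time: 19.5
tool_pos: [453.5, -250.4, -2.6]
tcp_rot: [3.141, -0.001, 2.752]
contact_force: [0.3, 0.4, 0.0]
grip_width: 91.4
finger_force: 0.0
```

Call:
carry_out([
  {"tx": 0, "ty": 0, "tz": 0, "rx": 0, "ry": 0, "rz": 0},
  {"tx": 0, "ty": 0, "tz": 0, "rx": 0, "ry": 0, "rz": 0},
  {"tx": 0, "ty": 0, "tz": 0, "rx": 0, "ry": 0, "rz": 0},
  {"tx": 0, "ty": 0, "tz": 0, "rx": 0, "ry": 0, "rz": 0},
  {"tx": 0, "ty": 0, "tz": 0, "rx": 0, "ry": 0, "rz": 0},
  {"tx": 0, "ty": 0, "tz": 0, "rx": 0, "ry": 0, "rz": 0},
  {"tx": 0, "ty": 0, "tz": 0, "rx": 0, "ry": 0, "rz": 0},
  {"tx": 0, "ty": 0, "tz": 0, "rx": 0, "ry": 0, "rz": 0},
  {"tx": 0, "ty": 0, "tz": 0, "rx": 0, "ry": 0, "rz": 0},
  {"tx": 0, "ty": 0, "tz": 0, "rx": 0, "ry": 0, "rz": 0},
  {"tx": 0, "ty": 0, "tz": 0, "rx": 0, "ry": 0, "rz": 0},
], gripper=1)

```text
time: 20.6
tool_pos: [453.4, -251.7, -2.2]
tcp_rot: [-3.142, 0.0, 2.751]
contact_force: [-0.7, -1.1, 0.3]
grip_width: 25.1
finger_force: 30.0
```

Call:
carry_out([
  {"tx": 0, "ty": 0, "tz": 30, "rx": 0, "ry": 0, "rz": 0},
  {"tx": 0, "ty": 0, "tz": 45, "rx": 0, "ry": 0, "rz": 0},
  {"tx": 0, "ty": 0, "tz": 45, "rx": 0, "ry": 0, "rz": 0},
  {"tx": 0, "ty": 38, "tz": 7, "rx": 0, "ry": 0, "rz": 0},
  {"tx": 0, "ty": 40, "tz": 0, "rx": 0, "ry": 0, "rz": 0},
  {"tx": 0, "ty": 40, "tz": 0, "rx": 0, "ry": 0, "rz": 0},
  {"tx": 0, "ty": 40, "tz": 0, "rx": 0, "ry": 0, "rz": 0},
  {"tx": 0, "ty": 40, "tz": 0, "rx": 0, "ry": 0, "rz": 0},
  {"tx": 2, "ty": 40, "tz": 0, "rx": 0, "ry": 0, "rz": 0},
  {"tx": 2, "ty": 40, "tz": 0, "rx": 0, "ry": 0, "rz": 0},
  {"tx": 2, "ty": 40, "tz": 0, "rx": 0, "ry": 0, "rz": 0},
  {"tx": 2.5, "ty": 15, "tz": 0, "rx": 0, "ry": 0, "rz": 0},
])

```text
time: 21.8
tool_pos: [461.0, 84.7, 124.6]
tcp_rot: [3.141, -0.002, 2.753]
contact_force: [0.7, -0.9, -2.0]
grip_width: 25.0
finger_force: 30.0
```

Call:
carry_out([
  {"tx": 0, "ty": 4, "tz": 0, "rx": 0, "ry": 0, "rz": 0},
  {"tx": 0, "ty": 0, "tz": 0, "rx": 0, "ry": 0, "rz": 0},
  {"tx": 0, "ty": 0, "tz": 0, "rx": 0, "ry": 0, "rz": 0},
])

```text
time: 22.1
tool_pos: [461.8, 84.7, 124.7]
tcp_rot: [-3.141, -0.0, 2.75]
contact_force: [0.4, -0.1, -1.7]
grip_width: 25.2
finger_force: 30.0
```

Run:
```python
from h import *; import cv2
s=bot.capture("side");o=bot.get_obs(); print(o["tool_pos"])
cv2.imwrite("pics/c6.png",cv2.resize(s[115:215,240:350],(660,600),interpolation=cv2.INTER_CUBIC)[...,::-1])
```

```text
[461.84032731  84.50009381 124.74971071]
```

View pics/c6.png

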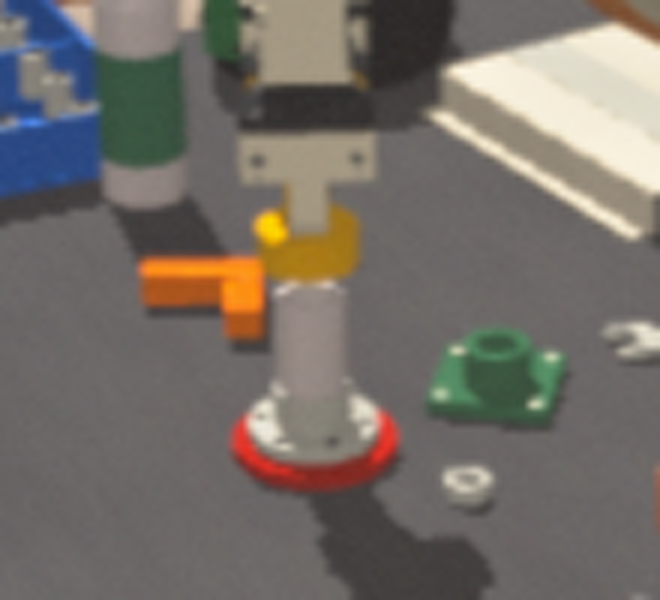

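The crop shows the pipe upright on the flange, with the cap centred above it. Lowering with a 2 mm y correction.

Call:
carry_out([
  {"tx": 0, "ty": 2, "tz": 0, "rx": 0, "ry": 0, "rz": 0},
  {"tx": 0, "ty": 0, "tz": -12, "rx": 0, "ry": 0, "rz": 0},
  {"tx": 0, "ty": 0, "tz": -8, "rx": 0, "ry": 0, "rz": 0},
  {"tx": 0, "ty": 0, "tz": -4, "rx": 0, "ry": 0, "rz": 0},
  {"tx": 0, "ty": 0, "tz": 0, "rx": 0, "ry": 0, "rz": 0},
])

```text
time: 22.65
tool_pos: [461.6, 87.2, 100.3]
tcp_rot: [-3.141, -0.001, 2.75]
contact_force: [0.6, -0.6, -1.9]
grip_width: 25.2
finger_force: 30.0
```

Call:
carry_out([
  {"tx": 0, "ty": 0, "tz": -4, "rx": 0, "ry": 0, "rz": 0},
  {"tx": 0, "ty": 0, "tz": -4, "rx": 0, "ry": 0, "rz": 0},
  {"tx": 0, "ty": 0, "tz": -3, "rx": 0, "ry": 0, "rz": 0},
  {"tx": 0, "ty": 0, "tz": 0, "rx": 0, "ry": 0, "rz": 0},
])

```text
time: 23.05
tool_pos: [461.7, 87.5, 89.5]
tcp_rot: [-3.141, -0.001, 2.751]
contact_force: [-0.1, 0.4, -1.1]
grip_width: 25.6
finger_force: 30.0
```

Call:
carry_out([
  {"tx": 0, "ty": -1, "tz": -2, "rx": 0, "ry": 0, "rz": 0},
  {"tx": 0, "ty": 0, "tz": -1, "rx": 0, "ry": 0, "rz": 0},
  {"tx": 0, "ty": 0, "tz": -1, "rx": 0, "ry": 0, "rz": 0},
  {"tx": 0, "ty": 0, "tz": 0, "rx": 0, "ry": 0, "rz": 0},
])

```text
time: 23.45
tool_pos: [462.0, 86.4, 85.9]
tcp_rot: [3.141, 0.0, 2.751]
contact_force: [-0.4, 0.2, -2.7]
grip_width: 25.0
finger_force: 30.0
```

Call:
carry_out([
  {"tx": 0, "ty": 0, "tz": -0.8, "rx": 0, "ry": 0, "rz": 0},
  {"tx": 0, "ty": 0, "tz": 0, "rx": 0, "ry": 0, "rz": 0},
])

```text
time: 23.65
tool_pos: [462.2, 86.4, 85.8]
tcp_rot: [3.141, 0.001, 2.751]
contact_force: [-1.9, 0.1, 5.1]
grip_width: 25.2
finger_force: 30.0
```

Call:
carry_out([
  {"tx": 0, "ty": 0, "tz": 0, "rx": 0, "ry": 0, "rz": 0},
  {"tx": 0, "ty": 0, "tz": 0, "rx": 0, "ry": 0, "rz": 0},
  {"tx": 0, "ty": 0, "tz": 0, "rx": 0, "ry": 0, "rz": 0},
  {"tx": 0, "ty": 0, "tz": 0, "rx": 0, "ry": 0, "rz": 0},
  {"tx": 0, "ty": 0, "tz": 20, "rx": 0, "ry": 0, "rz": 0},
  {"tx": 0, "ty": 0, "tz": 30, "rx": 0, "ry": 0, "rz": 0},
  {"tx": 2, "ty": 0, "tz": 15, "rx": 0, "ry": 0, "rz": 0},
  {"tx": 40, "ty": 5, "tz": 0, "rx": 0, "ry": 0, "rz": 0},
  {"tx": 40, "ty": 6, "tz": 0, "rx": 0, "ry": 0, "rz": 0},
  {"tx": 40, "ty": 6, "tz": 0, "rx": 0, "ry": 0, "rz": 0},
  {"tx": 10, "ty": 2, "tz": 0, "rx": 0, "ry": 0, "rz": 0},
  {"tx": 0, "ty": 0, "tz": 0, "rx": 0, "ry": 0, "rz": 0},
], gripper=0)

```text
time: 24.85
tool_pos: [594.8, 105.5, 148.9]
tcp_rot: [-3.141, -0.001, 2.751]
contact_force: [-0.3, 0.4, -0.5]
grip_width: 91.5
finger_force: 0.0
```

Run:
```python
from h import *; import cv2
o=bot.get_obs(); print(o["tool_pos"])
m=bot.camera_model("wrist"); im=bot.capture("wrist")
h=cv2.cvtColor(im,cv2.COLOR_RGB2HSV); k=cv2.inRange(h,(60,60,30),(90,255,255)); k[225:]=0
n,l,s,c=cv2.connectedComponentsWithStats(k)
for i in range(1,n):
    if s[i,4]>200: print(s[i],c[i])
c,hi=cv2.findContours(k,cv2.RETR_CCOMP,cv2.CHAIN_APPROX_NONE)[:2]
for a in c:
    if 100<cv2.contourArea(a)<1500:
        e=cv2.fitEllipse(a);print("contour",e,pix2w(m,*e[0],34))
print(w2pix(m,[594.3,105,34]),w2pix(m,[594.3,105,10]))
cv2.imwrite("pics/w6.png",im[...,::-1])
```

```text
[594.80356134 105.53188936 148.86296023]
[ 268  131   96   94 5757] [314.62011464 177.66597186]
contour ((315.0849914550781, 180.884521484375), (20.2699031829834, 25.77092933654785), 92.16670989990234) [591.83397471 107.06502816  34.        ]
[313.98508265 184.2960903 ] [314.18401192 178.77524906]
```

The green mask is centred at about (315,178) against a predicted (314,179), so the foot is directly below. Grasping.

Call:
carry_out([
  {"tx": 0, "ty": 0, "tz": -45, "rx": 0, "ry": 0, "rz": 0},
  {"tx": 0, "ty": 0, "tz": -45, "rx": 0, "ry": 0, "rz": 0},
  {"tx": 0, "ty": 0, "tz": -40, "rx": 0, "ry": 0, "rz": 0},
  {"tx": 0, "ty": 0, "tz": -20, "rx": 0, "ry": 0, "rz": 0},
  {"tx": 0, "ty": 0, "tz": -10, "rx": 0, "ry": 0, "rz": 0},
  {"tx": 0, "ty": 0, "tz": -4, "rx": 0, "ry": 0, "rz": 0},
  {"tx": 0, "ty": 0, "tz": 0, "rx": 0, "ry": 0, "rz": 0},
])

```text
time: 25.6
tool_pos: [594.2, 105.4, -13.1]
tcp_rot: [3.141, 0.001, 2.751]
contact_force: [0.4, -0.3, 0.4]
grip_width: 91.9
finger_force: 0.0
```

Call:
carry_out([
  {"tx": 0, "ty": 0, "tz": 0, "rx": 0, "ry": 0, "rz": 0},
  {"tx": 0, "ty": 0, "tz": 0, "rx": 0, "ry": 0, "rz": 0},
  {"tx": 0, "ty": 0, "tz": 0, "rx": 0, "ry": 0, "rz": 0},
  {"tx": 0, "ty": 0, "tz": 0, "rx": 0, "ry": 0, "rz": 0},
  {"tx": 0, "ty": 0, "tz": 0, "rx": 0, "ry": 0, "rz": 0},
  {"tx": 0, "ty": 0, "tz": 0, "rx": 0, "ry": 0, "rz": 0},
  {"tx": 0, "ty": 0, "tz": 0, "rx": 0, "ry": 0, "rz": 0},
  {"tx": 0, "ty": 0, "tz": 0, "rx": 0, "ry": 0, "rz": 0},
  {"tx": 0, "ty": 0, "tz": 0, "rx": 0, "ry": 0, "rz": 0},
], gripper=1)

```text
time: 26.5
tool_pos: [593.8, 105.2, -13.9]
tcp_rot: [-3.141, -0.0, 2.751]
contact_force: [-2.2, -2.1, 1.7]
grip_width: 42.8
finger_force: 30.0
```

Call:
carry_out([
  {"tx": 0, "ty": 0, "tz": 30, "rx": 0, "ry": 0, "rz": 0},
  {"tx": 0, "ty": 0, "tz": 40, "rx": 0, "ry": 0, "rz": 0},
  {"tx": 0, "ty": -10, "tz": 40, "rx": 0, "ry": 0, "rz": 0},
  {"tx": 3, "ty": -40, "tz": 0, "rx": 0, "ry": 0, "rz": 0},
  {"tx": 3, "ty": -42, "tz": 0, "rx": 0, "ry": 0, "rz": 0},
  {"tx": 3, "ty": -42, "tz": 0, "rx": 0, "ry": 0, "rz": 0},
  {"tx": 3, "ty": -42, "tz": 0, "rx": 0, "ry": 0, "rz": 0},
  {"tx": 3, "ty": -42, "tz": 0, "rx": 0, "ry": 0, "rz": 0},
  {"tx": 3, "ty": -42, "tz": 0, "rx": 0, "ry": 0, "rz": 0},
  {"tx": 3, "ty": -40, "tz": 0, "rx": 0, "ry": 0, "rz": 0},
  {"tx": 0, "ty": 0, "tz": 0, "rx": 0, "ry": 0, "rz": 0},
  {"tx": 0, "ty": 0, "tz": 0, "rx": 0, "ry": 0, "rz": 0},
])

```text
time: 27.7
tool_pos: [614.2, -195.1, 94.7]
tcp_rot: [3.141, -0.002, 2.748]
contact_force: [-0.4, 1.3, -4.8]
grip_width: 42.4
finger_force: 30.0
```

Run:
```python
from h import *; import cv2
o=bot.get_obs(); print(o["tool_pos"],o["grip_width"],o["joint_positions"])
m=bot.camera_model("wrist"); im=bot.capture("wrist")
h=cv2.cvtColor(im,cv2.COLOR_RGB2HSV); k=cv2.inRange(h,(100,90,30),(125,255,255)); k[228:]=0
n,l,s,c=cv2.connectedComponentsWithStats(k)
for i in range(1,n):
    if s[i,4]>200:
        print(s[i],c[i]); a=cv2.convexHull(np.argwhere(l==i)[:,::-1].astype(np.int32)); e=cv2.fitEllipse(a); print(e,pix2w(m,*e[0],10))
print(w2pix(m,[620,-306,10]),w2pix(m,[620,-306,75]))
cv2.imwrite("pics/w7.png",im[...,::-1])
```

```text
[ 614.19852761 -195.12084022   94.65612468] 42.42846179009716 [-4.26856114e-01  6.50581697e-01  1.30642624e+00  8.50236104e-04
  1.18700206e+00 -1.60480630e+00]
[ 136  189  109   39 3194] [191.29179712 211.34658735]
((189.68035888671875, 228.59292602539062), (78.19590759277344, 107.83602905273438), 84.14786529541016) [ 602.7863653  -300.78538879   10.        ]
[193.78151832 248.96057743] [159.82419032 288.49583225]
```

View pics/w7.png

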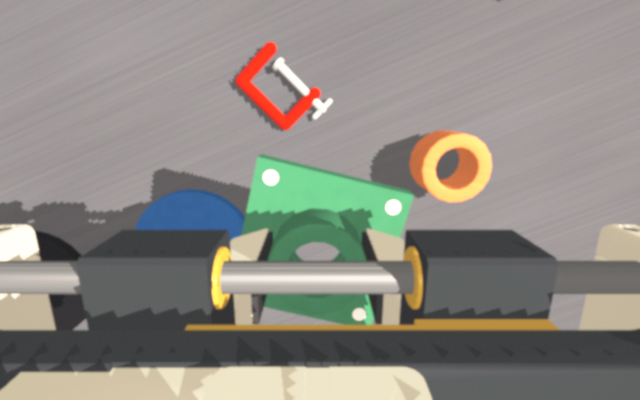

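The wrist view shows the held foot, the sleeve (rim at 457,167), and the blue plate with its top arc at (190,189), the rest hidden by the gripper. I'll fit a 50 mm radius circle to that arc, and measure the sleeve too.

Run:
```python
from h import *; import cv2
from scipy.optimize import least_squares as L
im=cv2.imread("pics/w7.png"); m=bot.camera_model("wrist")
h=cv2.cvtColor(im,cv2.COLOR_BGR2HSV); k=cv2.inRange(h,(100,90,30),(125,255,255))
P=[]
for u in range(145,240,4):
    r=np.flatnonzero(k[170:226,u]); 
    if len(r): P.append(pix2w(m,u,170+r[0]-.5,10)[:2])
P=np.array(P); f=L(lambda c:np.hypot(*(P-c).T)-50,[620,-306],loss="soft_l1"); print(f.x,np.abs(f.fun).max())
print("sleeve",pix2w(m,457,167.5,36))
```

```text
[ 619.93574801 -302.62108054] 0.6364990932513237
sleeve [629.75225598 -90.97118687  36.        ]
```

Call:
carry_out([
  {"tx": 2, "ty": -35, "tz": 0, "rx": 0, "ry": 0, "rz": 0},
  {"tx": 2, "ty": -40, "tz": 0, "rx": 0, "ry": 0, "rz": 0},
  {"tx": 1, "ty": -25, "tz": 0, "rx": 0, "ry": 0, "rz": 0},
  {"tx": 1, "ty": -8, "tz": 0, "rx": 0, "ry": 0, "rz": 0},
  {"tx": 0, "ty": 0, "tz": 0, "rx": 0, "ry": 0, "rz": 0},
  {"tx": 0, "ty": 0, "tz": 0, "rx": 0, "ry": 0, "rz": 0},
])

```text
time: 28.35
tool_pos: [621.1, -300.4, 95.7]
tcp_rot: [3.14, -0.001, 2.752]
contact_force: [-0.2, 1.2, -4.8]
grip_width: 42.7
finger_force: 30.0
```

Call:
carry_out([
  {"tx": 0, "ty": 0, "tz": -20, "rx": 0, "ry": 0, "rz": 0},
  {"tx": 0, "ty": 0, "tz": -14, "rx": 0, "ry": 0, "rz": 0},
  {"tx": 0, "ty": 0, "tz": -6, "rx": 0, "ry": 0, "rz": 0},
  {"tx": 0, "ty": 0, "tz": -5, "rx": 0, "ry": 0, "rz": 0},
  {"tx": 0, "ty": 0, "tz": 0, "rx": 0, "ry": 0, "rz": 0},
])

```text
time: 28.85
tool_pos: [620.8, -302.1, 50.5]
tcp_rot: [3.141, -0.001, 2.751]
contact_force: [0.4, 0.5, -5.1]
grip_width: 42.8
finger_force: 30.0
```

Call:
carry_out([
  {"tx": -0.5, "ty": -1, "tz": -5, "rx": 0, "ry": 0, "rz": 0},
  {"tx": 0, "ty": 0, "tz": -5, "rx": 0, "ry": 0, "rz": 0},
  {"tx": 0, "ty": 0, "tz": 0, "rx": 0, "ry": 0, "rz": 0},
])

```text
time: 29.15
tool_pos: [620.0, -304.0, 40.5]
tcp_rot: [-3.141, -0.001, 2.751]
contact_force: [-0.2, -2.0, -6.3]
grip_width: 43.0
finger_force: 30.0
```

Call:
carry_out([
  {"tx": 0, "ty": 0, "tz": -12, "rx": 0, "ry": 0, "rz": 0},
  {"tx": 0, "ty": 0, "tz": -12, "rx": 0, "ry": 0, "rz": 0},
  {"tx": 0, "ty": 0, "tz": -10, "rx": 0, "ry": 0, "rz": 0},
  {"tx": 0, "ty": 0, "tz": -5, "rx": 0, "ry": 0, "rz": 0},
  {"tx": 0, "ty": 0, "tz": 0, "rx": 0, "ry": 0, "rz": 0},
])

```text
time: 29.65
tool_pos: [619.7, -304.2, -0.1]
tcp_rot: [-3.141, -0.001, 2.75]
contact_force: [-0.1, -6.5, -7.9]
grip_width: 42.9
finger_force: 30.0
```

Call:
carry_out([
  {"tx": 0, "ty": -1.5, "tz": 0, "rx": 0, "ry": 0, "rz": 0},
  {"tx": 0, "ty": -0.5, "tz": -1.5, "rx": 0, "ry": 0, "rz": 0},
  {"tx": 0, "ty": 0, "tz": -1, "rx": 0, "ry": 0, "rz": 0},
  {"tx": 0, "ty": 0, "tz": 0, "rx": 0, "ry": 0, "rz": 0},
])

```text
time: 30.05
tool_pos: [620.4, -304.9, -0.9]
tcp_rot: [3.141, -0.001, 2.751]
contact_force: [0.6, 1.1, -5.2]
grip_width: 43.0
finger_force: 30.0
```

Call:
carry_out([
  {"tx": 0, "ty": 0, "tz": -1, "rx": 0, "ry": 0, "rz": 0},
  {"tx": 0, "ty": 0, "tz": -1, "rx": 0, "ry": 0, "rz": 0},
  {"tx": 0, "ty": 0, "tz": 0, "rx": 0, "ry": 0, "rz": 0},
])

```text
time: 30.35
tool_pos: [620.4, -305.4, -2.5]
tcp_rot: [3.141, -0.0, 2.751]
contact_force: [-0.2, -0.0, -4.2]
grip_width: 42.7
finger_force: 30.0
```

Call:
carry_out([
  {"tx": 0, "ty": 0, "tz": -1, "rx": 0, "ry": 0, "rz": 0},
  {"tx": 0, "ty": 0, "tz": -1, "rx": 0, "ry": 0, "rz": 0},
  {"tx": 0, "ty": 0, "tz": 0, "rx": 0, "ry": 0, "rz": 0},
])

```text
time: 30.65
tool_pos: [620.6, -305.6, -3.9]
tcp_rot: [3.142, 0.001, 2.751]
contact_force: [-1.8, 1.3, -0.3]
grip_width: 42.6
finger_force: 30.0
```

Call:
carry_out([
  {"tx": 0, "ty": 0, "tz": -0.6, "rx": 0, "ry": 0, "rz": 0},
  {"tx": 0, "ty": 0, "tz": 0, "rx": 0, "ry": 0, "rz": 0},
])

```text
time: 30.85
tool_pos: [620.6, -305.6, -3.9]
tcp_rot: [-3.142, 0.001, 2.751]
contact_force: [-2.7, 1.9, 5.3]
grip_width: 42.8
finger_force: 30.0
```

Call:
carry_out([
  {"tx": 0, "ty": 0, "tz": 0, "rx": 0, "ry": 0, "rz": 0},
  {"tx": 0, "ty": 0, "tz": 0, "rx": 0, "ry": 0, "rz": 0},
  {"tx": 0, "ty": 0, "tz": 0, "rx": 0, "ry": 0, "rz": 0},
  {"tx": 0, "ty": 0, "tz": 0, "rx": 0, "ry": 0, "rz": 0},
  {"tx": 0, "ty": 0, "tz": 0, "rx": 0, "ry": 0, "rz": 0},
  {"tx": 0, "ty": 0, "tz": 0, "rx": 0, "ry": 0, "rz": 0},
  {"tx": 0, "ty": 0, "tz": 30, "rx": 0, "ry": 0, "rz": 0},
  {"tx": 0, "ty": 0, "tz": 40, "rx": 0, "ry": 0, "rz": 0},
  {"tx": 0, "ty": 15, "tz": 40, "rx": 0, "ry": 0, "rz": 0},
  {"tx": 2, "ty": 40, "tz": 0, "rx": 0, "ry": 0, "rz": 0},
  {"tx": 2, "ty": 40, "tz": 0, "rx": 0, "ry": 0, "rz": 0},
  {"tx": 2, "ty": 40, "tz": 0, "rx": 0, "ry": 0, "rz": 0},
], gripper=0)

```text
time: 32.05
tool_pos: [626.4, -169.4, 105.5]
tcp_rot: [3.141, 0.001, 2.75]
contact_force: [0.4, -0.1, -1.2]
grip_width: 91.8
finger_force: 0.0
```

Call:
carry_out([
  {"tx": 2, "ty": 40, "tz": 0, "rx": 0, "ry": 0, "rz": 0},
  {"tx": 1, "ty": 30, "tz": 0, "rx": 0, "ry": 0, "rz": 0},
  {"tx": 0, "ty": 9.5, "tz": 0, "rx": 0, "ry": 0, "rz": 0},
  {"tx": 0, "ty": 0, "tz": -40, "rx": 0, "ry": 0, "rz": 0},
  {"tx": 0, "ty": 0, "tz": 0, "rx": 0, "ry": 0, "rz": 0},
])

```text
time: 32.55
tool_pos: [626.3, -90.5, 60.6]
tcp_rot: [-3.14, -0.009, 2.751]
contact_force: [-1.9, -0.4, -0.2]
grip_width: 91.9
finger_force: 0.0
```

Run:
```python
from h import *; import cv2
o=bot.get_obs(); print(o["tool_pos"])
m=bot.camera_model("wrist"); im=bot.capture("wrist")
h=cv2.cvtColor(im,cv2.COLOR_RGB2HSV); k=cv2.inRange(h,(5,100,60),(17,255,255)); k[228:]=0
n,l,s,c=cv2.connectedComponentsWithStats(k)
for i in range(1,n):
    if s[i,4]>200: print(s[i],c[i])
print(w2pix(m,[629.7,-91,36]),w2pix(m,[629.7,-91,0]))
```

```text
[626.31136862 -90.45980129  60.64843438]
[ 274  175   79   53 1537] [307.14834092 202.25569291]
[315.21534551 221.164865  ] [315.47964371 205.79804084]
```

Call:
carry_out([
  {"tx": 0, "ty": 0, "tz": -40, "rx": 0, "ry": 0, "rz": 0},
  {"tx": 0, "ty": 0, "tz": -25, "rx": 0, "ry": 0, "rz": 0},
  {"tx": 0, "ty": 0, "tz": -13, "rx": 0, "ry": 0, "rz": 0},
  {"tx": 0, "ty": 0, "tz": 0, "rx": 0, "ry": 0, "rz": 0},
  {"tx": 0, "ty": 0, "tz": 0, "rx": 0, "ry": 0, "rz": 0},
])

```text
time: 33.1
tool_pos: [630.6, -91.8, -11.5]
tcp_rot: [3.141, 0.002, 2.75]
contact_force: [0.7, -0.4, -0.6]
grip_width: 91.9
finger_force: 0.0
```

Call:
carry_out([
  {"tx": 0, "ty": 0, "tz": 0, "rx": 0, "ry": 0, "rz": 0},
  {"tx": 0, "ty": 0, "tz": 0, "rx": 0, "ry": 0, "rz": 0},
  {"tx": 0, "ty": 0, "tz": 0, "rx": 0, "ry": 0, "rz": 0},
  {"tx": 0, "ty": 0, "tz": 0, "rx": 0, "ry": 0, "rz": 0},
  {"tx": 0, "ty": 0, "tz": 0, "rx": 0, "ry": 0, "rz": 0},
  {"tx": 0, "ty": 0, "tz": 0, "rx": 0, "ry": 0, "rz": 0},
  {"tx": 0, "ty": 0, "tz": 0, "rx": 0, "ry": 0, "rz": 0},
  {"tx": 0, "ty": 0, "tz": 0, "rx": 0, "ry": 0, "rz": 0},
], gripper=1)

```text
time: 33.9
tool_pos: [629.5, -91.3, -12.8]
tcp_rot: [-3.141, 0.0, 2.751]
contact_force: [-1.4, -1.6, 2.3]
grip_width: 50.0
finger_force: 30.0
```

Call:
carry_out([
  {"tx": 0, "ty": 0, "tz": 30, "rx": 0, "ry": 0, "rz": 0},
  {"tx": 0, "ty": 0, "tz": 40, "rx": 0, "ry": 0, "rz": 0},
  {"tx": 0, "ty": -10, "tz": 35, "rx": 0, "ry": 0, "rz": 0},
  {"tx": -2, "ty": -40, "tz": 0, "rx": 0, "ry": 0, "rz": 0},
  {"tx": -2, "ty": -40, "tz": 0, "rx": 0, "ry": 0, "rz": 0},
  {"tx": -2, "ty": -40, "tz": 0, "rx": 0, "ry": 0, "rz": 0},
  {"tx": -2, "ty": -40, "tz": 0, "rx": 0, "ry": 0, "rz": 0},
  {"tx": -1, "ty": -30, "tz": 0, "rx": 0, "ry": 0, "rz": 0},
  {"tx": 0, "ty": -14.5, "tz": 0, "rx": 0, "ry": 0, "rz": 0},
  {"tx": 0, "ty": 0, "tz": 0, "rx": 0, "ry": 0, "rz": 0},
  {"tx": 0, "ty": 0, "tz": 0, "rx": 0, "ry": 0, "rz": 0},
  {"tx": 0, "ty": 0, "tz": 0, "rx": 0, "ry": 0, "rz": 0},
])

```text
time: 35.1
tool_pos: [620.8, -303.4, 91.8]
tcp_rot: [3.141, -0.001, 2.753]
contact_force: [0.1, 0.6, -1.6]
grip_width: 49.9
finger_force: 30.0
```

Call:
carry_out([
  {"tx": 0, "ty": 0, "tz": -20, "rx": 0, "ry": 0, "rz": 0},
  {"tx": 0, "ty": 0, "tz": -15, "rx": 0, "ry": 0, "rz": 0},
  {"tx": 0, "ty": 0, "tz": -10, "rx": 0, "ry": 0, "rz": 0},
  {"tx": 0, "ty": 0, "tz": -7, "rx": 0, "ry": 0, "rz": 0},
  {"tx": 0, "ty": 0, "tz": 0, "rx": 0, "ry": 0, "rz": 0},
  {"tx": 0, "ty": 0, "tz": 0, "rx": 0, "ry": 0, "rz": 0},
])

```text
time: 35.7
tool_pos: [620.7, -305.6, 40.3]
tcp_rot: [3.142, 0.001, 2.751]
contact_force: [-0.4, 0.3, -2.1]
grip_width: 50.1
finger_force: 30.0
```

Call:
carry_out([
  {"tx": 0, "ty": 0, "tz": -4, "rx": 0, "ry": 0, "rz": 0},
  {"tx": 0, "ty": 0, "tz": -3, "rx": 0, "ry": 0, "rz": 0},
  {"tx": 0, "ty": 0, "tz": -1.5, "rx": 0, "ry": 0, "rz": 0},
  {"tx": 0, "ty": 0, "tz": 0, "rx": 0, "ry": 0, "rz": 0},
])

```text
time: 36.1
tool_pos: [620.5, -305.6, 31.4]
tcp_rot: [3.142, 0.0, 2.751]
contact_force: [0.6, -0.9, -1.4]
grip_width: 49.9
finger_force: 30.0
```

Call:
carry_out([
  {"tx": 0, "ty": 0, "tz": -1, "rx": 0, "ry": 0, "rz": 0},
  {"tx": 0, "ty": 0, "tz": 0, "rx": 0, "ry": 0, "rz": 0},
])

```text
time: 36.3
tool_pos: [620.6, -305.6, 31.1]
tcp_rot: [-3.142, 0.001, 2.751]
contact_force: [-2.1, 0.5, 2.8]
grip_width: 50.1
finger_force: 30.0
```

Seated. Releasing and retreating, then a final look.

Call:
carry_out([
  {"tx": 0, "ty": 0, "tz": -0.3, "rx": 0, "ry": 0, "rz": 0},
  {"tx": 0, "ty": 0, "tz": 0, "rx": 0, "ry": 0, "rz": 0},
  {"tx": 0, "ty": 0, "tz": 0, "rx": 0, "ry": 0, "rz": 0},
  {"tx": 0, "ty": 0, "tz": 0, "rx": 0, "ry": 0, "rz": 0},
  {"tx": 0, "ty": 0, "tz": 0, "rx": 0, "ry": 0, "rz": 0},
  {"tx": 0, "ty": 0, "tz": 0, "rx": 0, "ry": 0, "rz": 0},
  {"tx": 0, "ty": 0, "tz": 30, "rx": 0, "ry": 0, "rz": 0},
  {"tx": 0, "ty": 0, "tz": 40, "rx": 0, "ry": 0, "rz": 0},
  {"tx": 0, "ty": 0, "tz": 45, "rx": 0, "ry": 0, "rz": 0},
  {"tx": -20, "ty": 40, "tz": 0, "rx": 0, "ry": 0, "rz": 0},
  {"tx": -20, "ty": 40, "tz": 0, "rx": 0, "ry": 0, "rz": 0},
  {"tx": -20, "ty": 40, "tz": 0, "rx": 0, "ry": 0, "rz": 0},
], gripper=0)

```text
time: 37.5
tool_pos: [559.6, -184.5, 145.5]
tcp_rot: [3.141, 0.001, 2.75]
contact_force: [1.6, 1.0, 0.6]
grip_width: 91.5
finger_force: 0.0
```

Run:
```python
from h import *; import cv2
s=bot.capture("side")
a=cv2.resize(s[130:220,245:345],(400,360),interpolation=cv2.INTER_CUBIC);b=cv2.resize(s[175:265,340:440],(400,360),interpolation=cv2.INTER_CUBIC)
cv2.imwrite("pics/end.png",np.hstack([a,b])[...,::-1]); print(bot.get_obs()["time"])
```

```text
37.55
```

View pics/end.png

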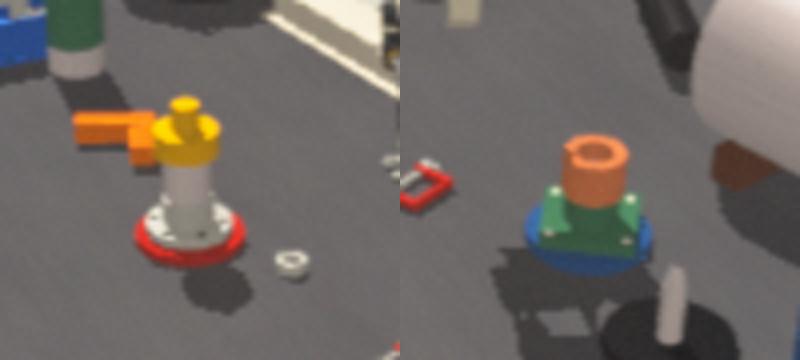

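Both stacks stand upright and fully seated: the red stack is at left (185,180) and the blue at right (595,200), with the magnet and can untouched.

```bash
python3 -c "
from plant import bot
print(bot.close_job())"
```

```text
the job is handed in; nothing more can be done
None
```

The job is handed in at about 38 s on the robot's clock: flange, pipe and cap are stacked on the red fixture, and foot and sleeve on the blue, all seated and upright in the final picture, with the magnet and can untouched (no verdict was returned).

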